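# Weigh a rewound choke on the bench spring scale

## Task

Weigh the rewound choke: pick it up by its orange grip tab, bring its lifting loop over the tip of the spring scale's hook and set the loop's bar in the hook's dip. Ease the weight slowly onto the spring until the scale alone carries it, so that nothing moves when you let go, never letting the pointer jump, forcing the hook down or bumping the scale; then let go and back away so the choke hangs free and the pointer stands still. Leave the meter, the copper spool and the screwdriver where they are.

Things in the scene. Friction and masses are not known exactly. Their poses are not given: they have to be found in the camera images.
- choke: The load: choke with dark steel core, copper winding, end plates 76 (x) x 50 (y) mm, 60 mm high, standing on the bench. Mass unknown, 0.25 to 0.85 kg, centred on its axis. Origin: centre of its underside, z up. On top a steel lifting loop with an orange grip tab. A half turn about z changes nothing.
- bar (a point): Middle of the lifting loop's top bar (centreline), 124 mm above the choke's underside; axes as the choke's. Loop: 8 mm round rod in the x-z plane, uprights at x = -34 and +34 mm; the bar runs along x, 10 mm lower at its ends than in the middle. Window below the bar: 60 mm wide, 50 mm high at its sides, 60 mm in the middle, open along y.
- tab (a point): Centre of the orange grip tab above the bar, 160 mm above the choke's underside; axes as the choke's. Tab 16 (x) x 24 (y) x 44 (z) mm, on a neck 10 (x) x 8 (y) mm that stands on the middle of the bar.
- scale: Spring scale fixed to the bench. Origin: foot of the column's axis, z up; the hook arm reaches along body -y. Grey base plate 12 mm thick, x -80 to 80, y -190 to 80 mm; column 18 mm square, blue head 50 mm square up to 340 mm high, white graduated plate on the +y side; grey carriage 42 mm square slides on the column and bears the hook.
- seat (a point): Moves with the hook; axes as the scale's. Where the loop bar's centreline lies when seated in the hook's dip: 140 mm out from the column, 242 mm above the bench unloaded, 12 mm above the rod's centreline in the dip (rod's underside: 17 mm below this point). Rod 9 mm thick: from the dip it rises at 45 degrees inward to a level arm 115 mm out, centreline 13 mm above this point.
- tip (a point): Moves with the hook: centreline end of the hook's free, upturned tip, 163 mm out from the column, 10 mm above the seat point; rod 9 mm thick. The loop comes over the tip from outside, moving along the scale's +y with its bar across the arm (choke x along scale x); the bar's centre must pass at least 19 mm above the seat point.
- hook (a joint): How far hook and pointer have sunk (m): 0 unloaded at the top stop, 0.105 at the bottom stop. Spring 100 N/m with 0.2 N preload (10 mm per newton), damped 4 N s/m; hook and carriage 0.25 kg. A pointer faster than 0.07 m/s, down or up (0.05 with the load let go; a bar held sideways against the dip's slopes kicks it on release), counts as jumping; sunk beyond 0.096 it counts as forced.
- meter: Bystander: grey handheld meter lying flat, 70 x 130 x 39 mm. Origin: centre of its underside.
- spool: Bystander: copper wire spool standing upright, 60 mm diameter, 50 mm high. Origin: centre of its underside.
- driver: Bystander: screwdriver with a green handle lying on the bench, about 0.2 m long. Origin under its middle.

How it is judged:
By the outcome, as a careful person would: the job done as asked, in the order asked, and still so for the second after the job is handed in, with the robot touching nothing.
It also fails if it takes over 64 s, if anything falls off the work surface, if the arm or the gripper's body presses on something with over 40 N, if the wrist force passes 120 N, or if a joint passes its speed limit or range.

## Robot

A 6-joint arm with a two-finger parallel gripper is mounted at the origin on the work surface. World frame = base frame: x ahead of the robot, y to its left, z up, the work surface at z = 0. Lengths are in m, angles in degrees, forces in N, time in s.
With the tool pointing down it reaches from about 0.3 to 0.75 m from the base axis. Payload 8.5 kg.
Tool frame: the origin (TCP) lies midway between the tips of the shut fingers; the grasp point (between the pads) lies 19 mm behind it (env.grip_depth is the distance from the TCP to the grasp point, in m); x points along the fingers, y is the direction in which the jaws open and shut, and the axes are right-handed (so a half turn about x gives the same grasp; the last joint's range is limited). The gripper opens to 85 mm and grips with 20 to 120 N. Pads are 22 mm wide; open, the fingers measure 114 mm over their backs; the gripper's body (76 mm by 85 mm) begins 54 mm behind the grasp point. The pads swing forward as they close: fully open they stand 13 mm farther back than shut.
Start: joints at [52.007, 21.807, 74.336, -0, 83.858, -12.336], TCP at [0.238, 0.496, 0.231] pointing down, gripper open.
Joint ranges: [-178.18, 178.18], [-50.72, 133.34], [12.68, 142.11], [-81.47, 261.47], [9.98, 163.14], [-165.26, 165.26]. Speed limits (degrees/s): [136.94, 136.94, 180, 180, 180, 180].

## Interface

Orientations are given as a 3x3 rotation matrix whose columns are the frame's x, y, z axes.
In Python, from rig import env gives the robot as it stands.
- The arm moves only by the tool play_rows, never from a script. Its arguments are lists of equal length, an entry for each row: "travel": the shift along the world's x, y, z in cm, a list of three; "rotation": the turn, a rotation vector about the world's x, y, z in rad, a list of three; "claw": the finger opening in cm, from 0 to 8.54. A call has 1 to 12 rows; each row shifts and turns the pose as measured when the row begins; what a row does not reach is not made up. A row lasts 1/12 s, in which the tool goes at most 41.7 mm and 7.16 degrees, less where a joint would pass 70% of its speed; a pose out of reach is approached as far as the arm can. A call is refused whole if a number of a shift passes 4.17 or a number of a turn 0.125, either way. A call with a gripper value outside its range is refused whole. The fingers move at their own pace and stop on an object; "squeeze" is the grip in N (left out, the last holds). Time passes only in rows, so rows that do not move let the fingers close. It gives the time, the measured TCP pose, the force and the opening at its end, in the units of the state.
- env.observe(): the state, without advancing time (a new reading comes with each control period).
- env.get_image(name): name is "scene" or "top" or "wrist"; returns the picture (420x560x3 uint8, red, green, blue); there is no depth.
- env.camera_info(name): a dict with "vertical_fov" (degrees; the focal length in pixels is half the picture's height over the tangent of half this angle, whatever the lens; pixels are square), "cx", "cy" (the principal point, pixels), "eye" and "rotation" of the camera in the world. Camera axes: x right, y down, z forward; pixel columns grow to the right and rows downward; lengths in m; the calibration is good to about 2 mm. The wrist camera is an equidistant fisheye: a pixel r from the principal point sees the ray r / f radians off the axis. A picture is of the moment at which its call begins: read the wrist's pose just before it. camera_info takes no time and is no camera call; for the wrist camera it gives the pose at the moment of the call.
- env.close_job(): hands the job in, once; it reports no verdict.
The state is a dict: "time_s": time; "q": joint angles; "qvel": joint speeds; "joint_efforts": joint torques, N m; "position": TCP position; "tool_rot": TCP orientation; "ft_force": force on the tool from outside, world axes, zero at the start; "wrist_torque": the same for the moment, N m; "grip_width": finger opening in m.
Only numpy, scipy, OpenCV 4.12 (cv2) and the standard library are available. Lean on these libraries where they do the work, as an engineer would, in place of code of your own. Each camera call takes 0.05 s, during which the arm holds its last target.

## Working session

There is one attempt and no reset: what is moved stays moved. The work goes in short steps, Python scripts to look and compute and a tool call to move; the robot and the scene stay as the last step left them, time stands still between calls to the robot, and variables do not carry over. Pictures are saved under pics/ and viewed, and the job is handed in when it is done.

Besides the shell and the picture viewer there is one more tool, called after "Emit:" as name(argument=value, ...) on one line, values as JSON. play_rows: Moves the arm, as the interface text tells. Its arguments: {"type":"object","properties":{"travel":{"type":"array","items":{"type":"array","items":{"type":"number"}}},"rotation":{"type":"array","items":{"type":"array","items":{"type":"number"}}},"claw":{"type":"array","items":{"type":"number"}},"squeeze":{"type":"number"}},"required":["travel","rotation","claw"]}

```bash
ls; mkdir -p pics; python3 - <<'E'
from rig import env
import cv2, numpy as np
s=env.observe(); print(s)
for n in ("scene","top","wrist"):
    print(n,env.camera_info(n))
    cv2.imwrite(f"pics/{n}0.png",cv2.cvtColor(env.get_image(n),cv2.COLOR_RGB2BGR))
E
```

```text
pics
{'time_s': 0.0, 'q': array([ 5.20087962e+01,  2.18408358e+01,  7.43846402e+01,  1.80858435e-03,
        8.38572081e+01, -1.23357685e+01]), 'qvel': array([-0.07339034,  0.04140846,  0.03327526,  0.05272899,  0.03974576,
       -0.02154794]), 'joint_efforts': array([-1.11897145e-04, -4.48476827e+01, -2.31272507e+01, -2.65496974e-04,
        4.89872604e-03,  2.89065071e-06]), 'position': array([0.23794097, 0.49554922, 0.23071389]), 'tool_rot': array([[-9.13026873e-04,  4.32960520e-01,  9.01412422e-01],
       [-1.11800407e-03,  9.01411793e-01, -4.32961350e-01],
       [-9.99998958e-01, -1.40308810e-03, -3.38961567e-04]]), 'ft_force': array([-0.17064419, -0.16825501, -0.26506801]), 'wrist_torque': array([-0.02219785, -0.02738766, -0.00759594]), 'grip_width': 0.08560322151039428}
scene {'vertical_fov': 42.873900998095294, 'cx': 282.4545783196586, 'cy': 214.20144810720336, 'eye': array([0.9454319 , 0.78011328, 1.1574115 ]), 'rotation': array([[-0.86538316,  0.37721479, -0.32988027],
       [ 0.50099966,  0.63741838, -0.5854034 ],
       [-0.01055107, -0.67186815, -0.74059561]])}
top {'vertical_fov': 56.011828301925995, 'cx': 273.07593060673355, 'cy': 208.70943738803652, 'eye': array([0.31339143, 0.02077242, 1.07112717]), 'rotation': array([[ 2.99561186e-03, -9.80118499e-01,  1.98390408e-01],
       [-9.99995354e-01, -2.82430178e-03,  1.14646427e-03],
       [-5.63356461e-04, -1.98392921e-01, -9.80122406e-01]])}
wrist {'vertical_fov': 65.70646984690485, 'cx': 272.92714979037436, 'cy': 206.54792818446663, 'eye': array([0.17518643, 0.52602266, 0.37335741]), 'rotation': array([[ 0.43256895,  0.86624938,  0.24999223],
       [ 0.90159991, -0.41520619, -0.12133187],
       [-0.00130534,  0.27787737, -0.96061567]])}
```

View pics/scene0.png

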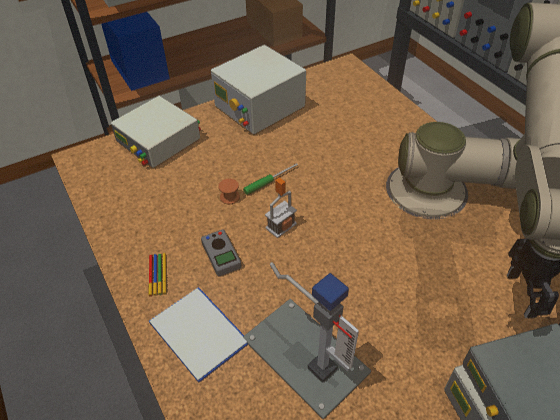

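View pics/top0.png

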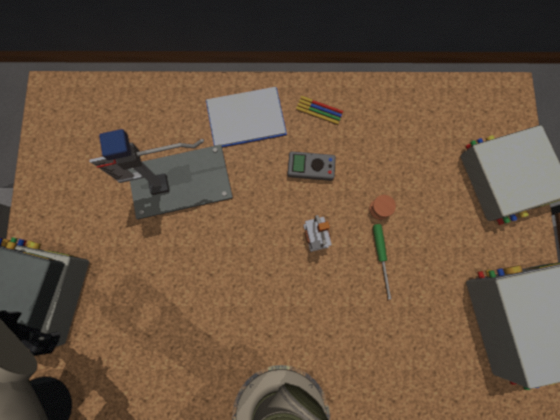

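View pics/wrist0.png

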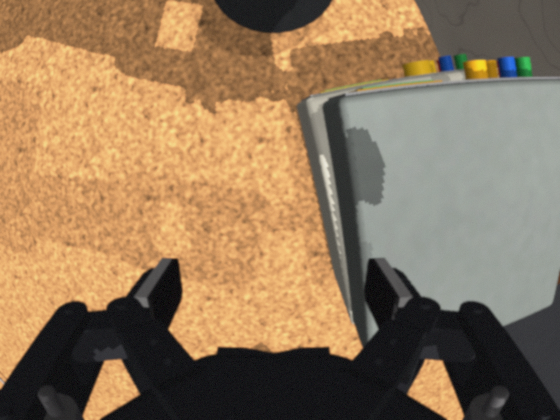

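```bash
python3 - <<'E'
import cv2
a=cv2.imread("pics/scene0.png");b=cv2.imread("pics/top0.png")
def c(im,x,y,w,h,f,n): cv2.imwrite(n,cv2.resize(im[y:y+h,x:x+w],None,fx=f,fy=f,interpolation=cv2.INTER_CUBIC))
c(a,235,240,140,150,4,"pics/c1.png") if False else None
c(a,245,255,130,150,4,"pics/c1.png")
c(a,250,165,70,80,7,"pics/c2.png")
c(b,80,120,160,110,5,"pics/c3.png")
c(b,290,200,60,60,9,"pics/c4.png")
E
```

```text
(no output)
```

View pics/c1.png

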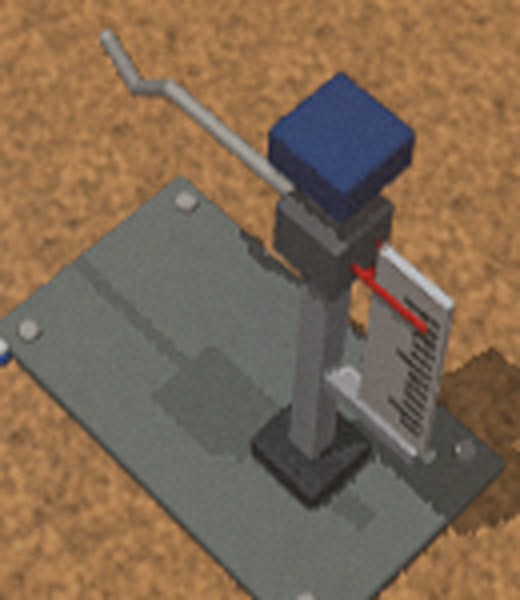

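View pics/c2.png

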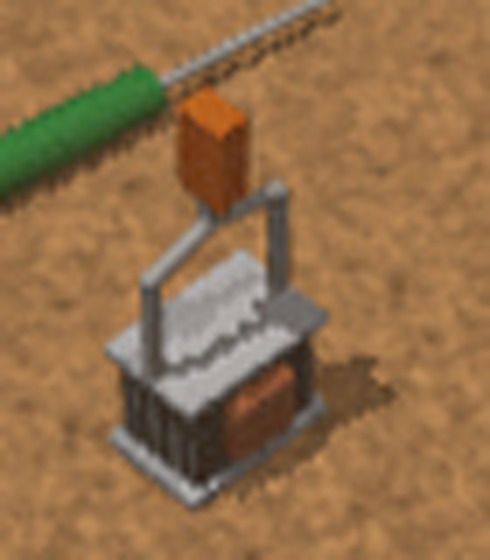

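View pics/c3.png

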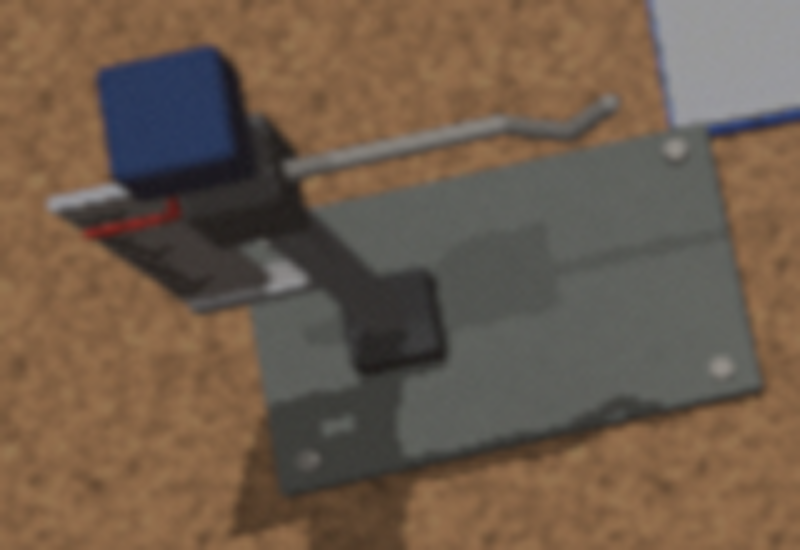

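View pics/c4.png

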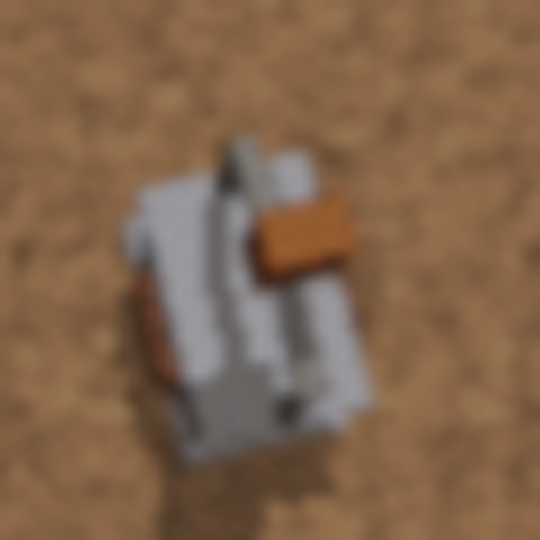

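```bash
cat > fit.py <<'E'
import numpy as np, cv2
from scipy.optimize import least_squares
from rig import env
def proj(ci,P):
    f=210/np.tan(np.radians(ci["vertical_fov"])/2)
    p=(np.asarray(P)-ci["eye"])@ci["rotation"]
    return np.c_[ci["cx"]+f*p[:,0]/p[:,2], ci["cy"]+f*p[:,1]/p[:,2]]
def world(v,L):
    L=np.asarray(L,float); c,s=np.cos(v[2]),np.sin(v[2])
    return np.c_[v[0]+c*L[:,0]-s*L[:,1], v[1]+s*L[:,0]+c*L[:,1], L[:,2]]
def fit(obs,v0):
    C={n:env.camera_info(n) for n in obs}
    def un(n): 
        L=np.array([o[0] for o in obs[n][1]])/1000.; f,ox,oy=obs[n][0]
        U=np.array([o[1] for o in obs[n][1]]); return L,(U+.5)/f-.5+[ox,oy]
    D={n:un(n) for n in obs}
    r=lambda v:np.concatenate([(proj(C[n],world(v,D[n][0]))-D[n][1]).ravel() for n in obs])
    s=least_squares(r,v0,loss='soft_l1',f_scale=1.)
    print(s.x[:2],np.degrees(s.x[2])); 
    for n in obs: print(n,(proj(C[n],world(s.x,D[n][0]))-D[n][1]).round(1).tolist())
    return s.x
E
python3 - <<'E'
from fit import *
sc={"top":((5,80,120),[((80,-190,12),(705,125)),((-80,-190,12),(762,387)),((-80,80,12),(290,492)),((0,-163,252),(613,101)),((0,-140,230),(570,131)),((0,-115,255),(508,124))]),
"scene":((4,245,255),[((80,-190,12),(0,337)),((-80,-190,12),(180,178)),((-80,80,12),(505,463)),((0,-163,252),(106,33)),((0,-140,230),(138,87)),((0,-115,255),(168,85))])}
a=fit(sc,[.5,.2,0.])
ch={"top":((9,290,200),[((25*0+38,25,60),(140,188)),((38,-25,60),(308,152)),((-38,-25,60),(372,400)),((0,0,182),(306,233))]),
"scene":((7,250,165),[((38,-25,60),(107,348)),((-38,-25,60),(245,250)),((-38,25,60),(328,318)),((38,25,60),(190,415)),((0,0,182),(214,112)),((38,25,0),(197,508)),((34,0,114),(150,278)),((-34,0,114),(278,185))])}
b=fit(ch,[.4,-.1,0.])
for n,L in (("seat",(0,-.14,.242)),("tip",(0,-.163,.252)),): print(n,world(a,[L]))
E
```

```text
[0.59596861 0.3352532 ] 13.190287830725019
top [[0.9, -1.6], [1.2, -0.4], [-1.5, 0.4], [0.5, -0.1], [0.8, -0.3], [-0.3, -0.5]]
scene [[-2.6, -2.1], [0.6, -1.4], [1.3, -0.2], [0.6, 1.5], [0.2, 0.6], [0.8, 1.2]]
[ 0.45625205 -0.09613403] 13.624760602063967
top [[0.6, -0.0], [0.5, -0.4], [1.1, 0.3], [1.2, -0.6]]
scene [[-0.0, 0.1], [0.0, 0.3], [0.6, -0.1], [0.5, 0.3], [0.3, 0.0], [-0.1, 1.1], [0.5, 0.8], [0.5, 1.4]]
seat [[0.62791463 0.19894674 0.242     ]]
tip [[0.6331629  0.17655353 0.252     ]]
```

Emit:
play_rows(travel=[[1.2,-3.0,0.3],[1.2,-3.2,0.3],[1.2,-3.2,0.3],[1.2,-3.2,0.3],[1.2,-3.2,0.3],[1.2,-3.2,0.3],[1.2,-3.2,0.3],[1.2,-3.2,0.3],[1.2,-3.2,0.3],[1.2,-3.2,0.3],[1.2,-3.2,0.3],[1.2,-3.2,0.3]], rotation=[[0,0,-0.074],[0,0,-0.074],[0,0,-0.074],[0,0,-0.074],[0,0,-0.074],[0,0,-0.074],[0,0,-0.074],[0,0,-0.074],[0,0,-0.074],[0,0,-0.074],[0,0,-0.074],[0,0,-0.074]], claw=[8,8,8,8,8,8,8,8,8,8,8,8], squeeze=60)

```text
time_s: 1.15
position: [0.3805, 0.1003, 0.2649]
tool_rot: [[-0.006, 0.979, 0.204], [0.001, 0.204, -0.979], [-1.0, -0.006, -0.002]]
ft_force: [1.4, 1.0, -0.2]
grip_width: 0.08
```

Emit:
play_rows(travel=[[1.2,-3.0,0],[1.2,-3.0,0],[1.2,-3.0,0],[1.2,-3.0,0],[1.2,-3.0,0],[1.0,-2.5,0],[0.4,-1.5,0],[0,0,0],[0,0,0]], rotation=[[0,0,0.01],[0,0,0.01],[0,0,0.01],[0,0,0],[0,0,0],[0,0,0],[0,0,0],[0,0,0],[0,0,0]], claw=[8,8,8,8,8,8,8,8,8])

```text
time_s: 1.9
position: [0.4568, -0.1065, 0.2638]
tool_rot: [[-0.007, 0.975, 0.221], [0.001, 0.221, -0.975], [-1.0, -0.007, -0.003]]
ft_force: [0.1, 0.6, 1.3]
grip_width: 0.0796
```

```bash
python3 - <<'E'
from rig import env
import cv2
print(env.camera_info("wrist"))
cv2.imwrite("pics/w1.png",cv2.cvtColor(env.get_image("wrist"),cv2.COLOR_RGB2BGR))
E
```

```text
{'vertical_fov': 65.70646984690485, 'cx': 272.92714979037436, 'cy': 206.54792818446663, 'eye': array([ 0.44298584, -0.03801572,  0.40661095]), 'rotation': array([[ 0.97522375,  0.21435355,  0.05469188],
       [ 0.22112092, -0.93709517, -0.27010773],
       [-0.00664706,  0.27550899, -0.96127551]])}
```

View pics/w1.png

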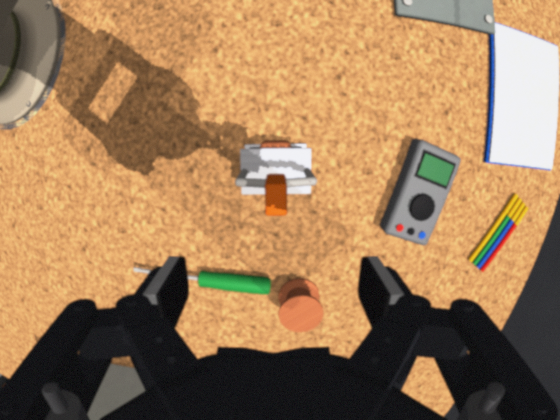

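```bash
python3 - <<'E'
import cv2
a=cv2.imread("pics/w1.png")
cv2.imwrite("pics/w1c.png",cv2.resize(a[135:225,225:330],None,fx=7,fy=6.5,interpolation=cv2.INTER_CUBIC)[:,:])
E
```

```text
(no output)
```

View pics/w1c.png

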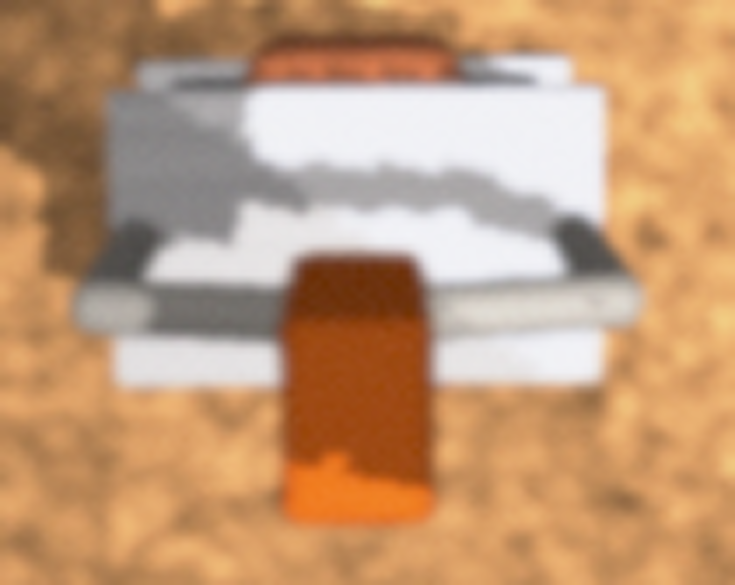

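```bash
cat >> fit.py <<'E'
def fish(ci,P):
    f=210/np.tan(np.radians(ci["vertical_fov"])/2)
    p=(np.asarray(P)-ci["eye"])@ci["rotation"]
    th=np.arctan2(np.hypot(p[:,0],p[:,1]),p[:,2]); r=np.hypot(p[:,0],p[:,1])
    return np.c_[ci["cx"]+f*th*p[:,0]/r, ci["cy"]+f*th*p[:,1]/r]
def fitw(ci,L,U,v0):
    L=np.array(L)/1000.;U=np.array(U)
    s=least_squares(lambda v:(fish(ci,world(v,L))-U).ravel(),v0,loss='soft_l1')
    print(s.x[:2],np.degrees(s.x[2]),(fish(ci,world(s.x,L))-U).round(1).tolist()); return s.x
E
python3 - <<'E'
from fit import *
ci=env.camera_info("wrist"); s=env.observe(); print(s["position"],ci["eye"])
c=lambda u:((u[0]+.5)/7-.5+225,(u[1]+.5)/6.5-.5+135)
fitw(ci,[(-38,25,60),(38,25,60),(38,-25,60),(-38,-25,60),(-8,12,182),(8,12,182),(8,-12,182),(-8,-12,182)],[c(u) for u in [(108,88),(607,88),(605,386),(114,386),(283,322),(432,322),(435,522),(283,522)]],[.456,-.096,.23])
E
```

```text
[ 0.45671973 -0.10616941  0.2638631 ] [ 0.44288145 -0.03768179  0.40660989]
[ 0.45666228 -0.09556544] 13.0156307834309 [[0.1, 0.2], [-0.2, 0.0], [-0.8, -0.5], [0.3, -0.4], [-0.5, -0.6], [0.9, -0.6], [0.2, 1.0], [-0.1, 1.1]]
```

Emit:
play_rows(travel=[[0,0.5,-0.5],[0,0.5,-1.5],[0,0,-2.5],[0,0,-2.5],[0,0,-2.5],[0,0,-1.5],[0,0,-0.7],[0,0,0]], rotation=[[-0.001,-0.007,0.004],[0,0,0],[0,0,0],[0,0,0],[0,0,0],[0,0,0],[0,0,0],[0,0,0]], claw=[6,5,5,5,5,5,5,5])

```text
time_s: 2.62
position: [0.4534, -0.0842, 0.1431]
tool_rot: [[0.007, 0.971, 0.237], [-0.0, 0.237, -0.972], [-1.0, 0.006, 0.002]]
ft_force: [0.5, 0.6, -0.1]
grip_width: 0.0501
```

Emit:
play_rows(travel=[[0.15,-0.6,0],[0.15,-0.5,0],[0,0,0],[0,0,0]], rotation=[[0,0.003,-0.004],[0,0.002,-0.003],[0,0,0],[0,0,0]], claw=[5,5,5,5])

```text
time_s: 2.95
position: [0.4577, -0.0952, 0.1459]
tool_rot: [[0.006, 0.973, 0.232], [-0.002, 0.232, -0.973], [-1.0, 0.005, 0.004]]
ft_force: [-0.3, 0.9, 1.2]
grip_width: 0.0503
```

Emit:
play_rows(travel=[[-0.1,0,-0.2],[0,0,0],[0,0,0],[0,0,0]], rotation=[[0,0.005,-0.004],[0,0,0],[0,0,0],[0,0,0]], claw=[5,4,2.5,2.5])

```text
time_s: 3.28
position: [0.4573, -0.0959, 0.1451]
tool_rot: [[0.003, 0.974, 0.227], [-0.004, 0.227, -0.974], [-1.0, 0.002, 0.004]]
ft_force: [0.3, 0.5, 0.4]
grip_width: 0.0248
```

```bash
python3 - <<'E'
from rig import env
import numpy as np
np.set_printoptions(precision=4,suppress=True)
for i in range(3):
    s=env.observe(); print(s["position"],s["tool_rot"][:,0],s["ft_force"],s["grip_width"],s["q"])
E
```

```text
[ 0.4573 -0.0959  0.1451] [ 0.0031 -0.0037 -1.    ] [0.2546 0.5359 0.3782] 0.024816423564620046 [-26.3421  18.6921  95.1946  -0.1217  65.8587 -39.3916]
[ 0.4573 -0.0959  0.1451] [ 0.0031 -0.0037 -1.    ] [0.2546 0.5359 0.3782] 0.024816423564620046 [-26.3421  18.6921  95.1946  -0.1217  65.8587 -39.3916]
[ 0.4573 -0.0959  0.1451] [ 0.0031 -0.0037 -1.    ] [0.2546 0.5359 0.3782] 0.024816423564620046 [-26.3421  18.6921  95.1946  -0.1217  65.8587 -39.3916]
```

Emit:
play_rows(travel=[[0,0,0],[0,0,0],[0,0,0],[0,0,0],[0,0,0]], rotation=[[0,0,0],[0,0,0],[0,0,0],[0,0,0],[0,0,0]], claw=[1.8,1.0,1.0,1.0,1.0], squeeze=70)

```text
time_s: 3.7
position: [0.457, -0.0957, 0.1452]
tool_rot: [[0.003, 0.974, 0.227], [-0.004, 0.227, -0.974], [-1.0, 0.002, 0.004]]
ft_force: [-0.4, -0.1, -0.4]
grip_width: 0.0154
```

Emit:
play_rows(travel=[[0,0,0.5],[0,0,1],[0,0,1.5],[0,0,2],[0,0,2],[0,0,2],[0,0,2],[0,0,2],[0,0,1.5],[0,0,0.8],[0,0,0],[0,0,0]], rotation=[[0,0,0],[0,0,0],[0,0,0],[0,0,0],[0,0,0],[0,0,0],[0,0,0],[0,0,0],[0,0,0],[0,0,0],[0,0,0],[0,0,0]], claw=[1,1,1,1,1,1,1,1,1,1,1,1])

```text
time_s: 4.7
position: [0.4532, -0.0934, 0.3052]
tool_rot: [[-0.005, 0.974, 0.227], [0.001, 0.227, -0.974], [-1.0, -0.005, -0.002]]
ft_force: [0.6, 0.4, -3.7]
grip_width: 0.0152
```

```bash
python3 - <<'E'
from rig import env
import cv2
print(env.observe()["position"],env.observe()["ft_force"])
cv2.imwrite("pics/w2.png",cv2.cvtColor(env.get_image("wrist"),cv2.COLOR_RGB2BGR))
E
```

```text
[ 0.45322136 -0.09342624  0.30522201] [ 0.60623081  0.41287932 -3.67712461]
```

View pics/w2.png

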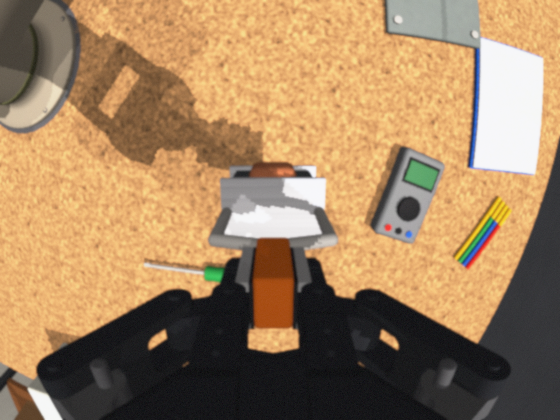

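Emit:
play_rows(travel=[[0.8,0.8,0],[1.6,1.6,0],[2,2,0],[2.2,2.2,0],[2.2,2.2,0],[2.2,2.2,0],[2.2,2.2,0],[2.2,2.2,0],[1.8,1.8,0],[1.2,1.2,0],[0.6,0.6,0],[0,0,0]], rotation=[[0,0,0],[0,0,0],[0,0,0],[0,0,0],[0,0,0],[0,0,0],[0,0,0],[0,0,0],[0,0,0],[0,0,0],[0,0,0],[0,0,0]], claw=[1,1,1,1,1,1,1,1,1,1,1,1])

```text
time_s: 5.75
position: [0.6514, 0.1161, 0.2894]
tool_rot: [[-0.028, 0.974, 0.226], [0.006, 0.226, -0.974], [-1.0, -0.026, -0.012]]
ft_force: [0.1, -0.3, -2.9]
grip_width: 0.015
```

Emit:
play_rows(travel=[[0,0,0],[0,0,0],[0,0,0]], rotation=[[0,0,0],[0,0,0],[0,0,0]], claw=[1,1,1])

```text
time_s: 6.0
position: [0.6507, 0.1169, 0.2865]
tool_rot: [[-0.034, 0.974, 0.226], [0.006, 0.226, -0.974], [-0.999, -0.031, -0.013]]
ft_force: [0.4, -0.3, -1.6]
grip_width: 0.0153
```

```bash
python3 - <<'E'
from rig import env
import cv2
print(env.observe()["position"],env.observe()["ft_force"])
ims={n:env.get_image(n) for n in ("wrist","scene","top")}
for n in ims: cv2.imwrite(f"pics/{n}3.png",cv2.cvtColor(ims[n],cv2.COLOR_RGB2BGR))
E
```

```text
[0.65074015 0.11687885 0.28650059] [ 0.44990095 -0.33305409 -1.59281515]
```

View pics/wrist3.png

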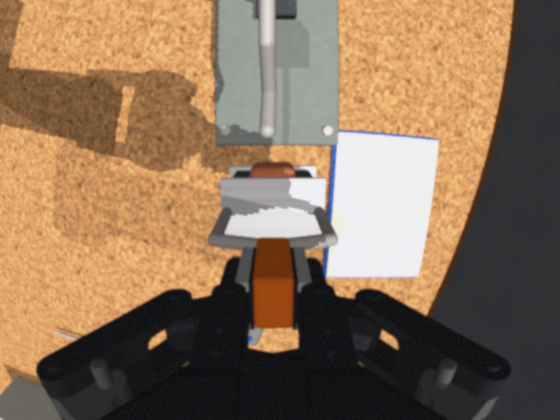

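View pics/scene3.png

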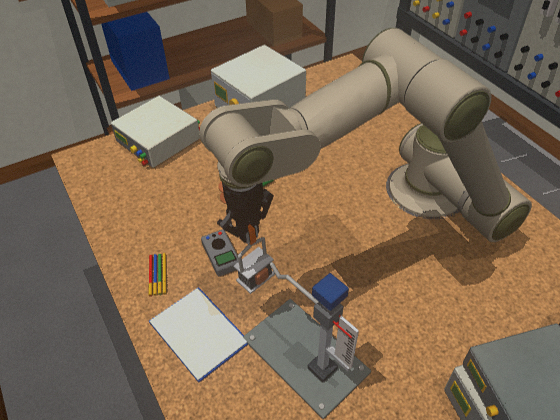

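View pics/top3.png

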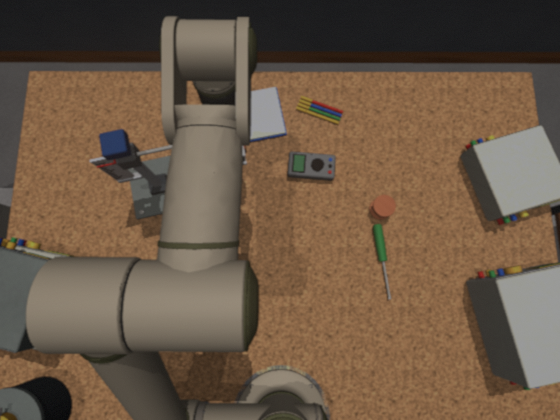

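```bash
python3 - <<'E'
from fit import *
s=env.observe();print(s["position"],s["time_s"])
a=cv2.imread("pics/wrist3.png")
cv2.imwrite("pics/w3c.png",cv2.resize(a[0:150,210:345],None,fx=4,fy=4,interpolation=cv2.INTER_CUBIC))
ci=env.camera_info("wrist")
for v in ([.59597,.33525,np.radians(13.19)],):
  print(fish(ci,world(v,[(0,-.163,.252),(0,-.14,.230),(0,-.115,.255),(0,-.03,.255)])))
E
```

```text
[0.65084038 0.11662211 0.28717164] 6.15
[[266.86045489 129.94738525]
 [268.51727905  91.57619159]
 [266.40529585  42.77685819]
 [266.72117271 -84.37326358]]
```

View pics/w3c.png

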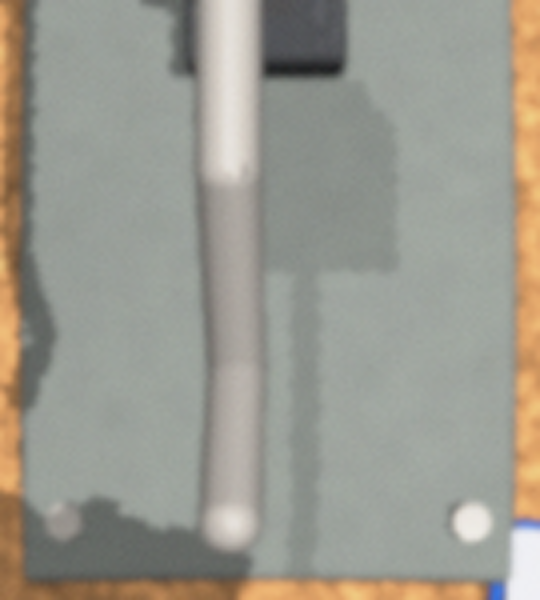

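Emit:
play_rows(travel=[[-0.1,0,0.4],[-0.1,0,0.4],[-0.1,0,0.3],[0,0,0.2],[0,0,0.1],[0,0,0.1]], rotation=[[-0.002,-0.01,0],[-0.002,-0.01,0],[-0.002,-0.01,0],[0,-0.006,0],[0,-0.002,0],[0,-0.002,0]], claw=[1,1,1,1,1,1])

```text
time_s: 6.65
position: [0.6469, 0.1153, 0.3058]
tool_rot: [[0.015, 0.974, 0.224], [-0.001, 0.224, -0.975], [-1.0, 0.014, 0.004]]
ft_force: [-0.2, -0.3, -3.5]
grip_width: 0.015
```

Emit:
play_rows(travel=[[0,0,-0.4],[0,0,-0.3],[0,0,0],[0,0,0]], rotation=[[0,0.006,0],[0,0.004,0],[0,0,0],[0,0,0]], claw=[1,1,1,1])

```text
time_s: 6.98
position: [0.6468, 0.1153, 0.2981]
tool_rot: [[0.004, 0.975, 0.224], [-0.001, 0.224, -0.975], [-1.0, 0.004, 0.001]]
ft_force: [0.2, -1.1, -1.9]
grip_width: 0.015
```

Emit:
play_rows(travel=[[-0.12,0.5,-0.1],[-0.2,0.9,0],[-0.2,0.9,0],[-0.2,0.9,0],[-0.12,0.5,0],[0,0,0]], rotation=[[0,0.002,0],[0,0.001,0],[0,0,0],[0,0,0],[0,0,0],[0,0,0]], claw=[1,1,1,1,1,1])

```text
time_s: 7.48
position: [0.6373, 0.1571, 0.2961]
tool_rot: [[-0.001, 0.974, 0.225], [-0.0, 0.225, -0.974], [-1.0, -0.001, -0.0]]
ft_force: [0.6, 1.0, -2.1]
grip_width: 0.0151
```

Emit:
play_rows(travel=[[-0.12,0.5,0],[-0.18,0.8,0],[-0.2,0.9,0],[-0.18,0.8,0],[-0.1,0.5,0],[-0.05,0.2,0],[0,0,0],[0,0,0]], rotation=[[0,0,0],[0,0,0],[0,0,0],[0,0,0],[0,0,0],[0,0,0],[0,0,0],[0,0,0]], claw=[1,1,1,1,1,1,1,1])

```text
time_s: 8.15
position: [0.6277, 0.1992, 0.2965]
tool_rot: [[-0.0, 0.974, 0.226], [-0.0, 0.226, -0.974], [-1.0, -0.001, 0.0]]
ft_force: [-0.4, -0.3, -2.6]
grip_width: 0.0153
```

```bash
python3 - <<'E'
from rig import env
import cv2,numpy as np
s=env.observe();print(s["position"],s["ft_force"],s["tool_rot"][:,0])
ims={n:env.get_image(n) for n in ("wrist","scene")}
a=cv2.cvtColor(ims["wrist"],cv2.COLOR_RGB2BGR);b=cv2.cvtColor(ims["scene"],cv2.COLOR_RGB2BGR)
f=lambda im,x,y,w,h,k:cv2.resize(im[y:y+h,x:x+w],None,fx=k,fy=k,interpolation=cv2.INTER_CUBIC)
cv2.imwrite("pics/w4.png",f(a,150,60,240,290,2))
cv2.imwrite("pics/s4.png",f(b,215,185,160,200,3))
E
```

```text
[0.62771796 0.19915468 0.29646019] [-0.4057071  -0.2950641  -2.57544485] [-4.98923610e-04 -2.82667814e-04 -9.99999836e-01]
```

View pics/w4.png

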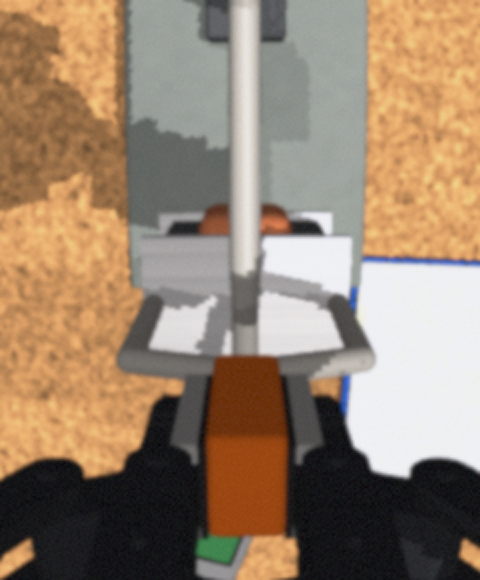

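View pics/s4.png

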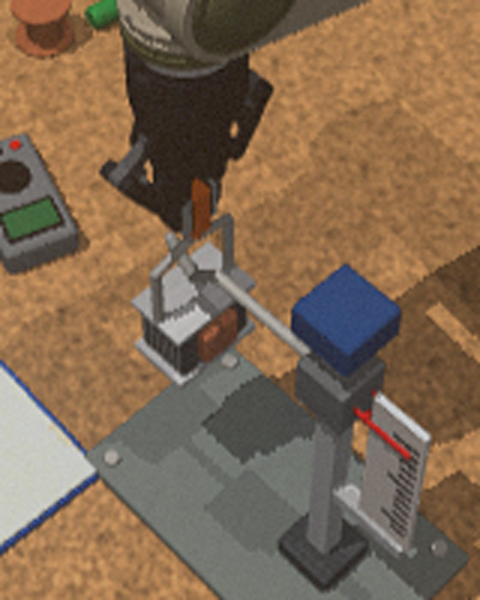

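```bash
cat > samp.py <<'E'
from rig import env
import numpy as np,sys
def samp(n):
    F=[];P=[]
    for i in range(n):
        env.get_image("top"); s=env.observe(); F.append(np.r_[s["ft_force"],s["wrist_torque"]]);P.append(s["position"])
    F=np.array(F);P=np.array(P);np.set_printoptions(precision=3,suppress=True)
    print(s["time_s"],"F",F.mean(0),"se",F.std(0)/n**.5,"P",P.mean(0)*1000,"last",P[-1]*1000,"tool x",s["tool_rot"][:,0])
if __name__=="__main__": samp(int(sys.argv[1]))
E
python3 samp.py 24
```

```text
9.45 F [ 0.074  0.056 -2.782 -0.006 -0.003  0.001] se [0.085 0.106 0.102 0.006 0.005 0.006] P [627.775 198.935 296.466] last [627.73  199.047 296.44 ] tool x [-0.001 -0.    -1.   ]
```

Emit:
play_rows(travel=[[0,0,-0.3],[0,0,-0.4],[0,0,-0.4],[0,0,-0.4],[0,0,-0.4],[0,0,-0.3],[0,0,-0.1],[0,0,0],[0,0,0]], rotation=[[0,0,0],[0,0,0],[0,0,0],[0,0,0],[0,0,0],[0,0,0],[0,0,0],[0,0,0],[0,0,0]], claw=[1,1,1,1,1,1,1,1,1])

```text
time_s: 10.2
position: [0.6275, 0.199, 0.27]
tool_rot: [[-0.002, 0.974, 0.226], [-0.0, 0.226, -0.974], [-1.0, -0.002, -0.0]]
ft_force: [-0.8, 0.0, -2.0]
grip_width: 0.015
```

Emit:
play_rows(travel=[[0,0,-0.15],[0,0,-0.15],[0,0,-0.15],[0,0,-0.15],[0,0,-0.15],[0,0,-0.15],[0,0,-0.15],[0,0,-0.15],[0,0,-0.1],[0,0,0],[0,0,0]], rotation=[[0,0,0],[0,0,0],[0,0,0],[0,0,0],[0,0,0],[0,0,0],[0,0,0],[0,0,0],[0,0,0],[0,0,0],[0,0,0]], claw=[1,1,1,1,1,1,1,1,1,1,1])

```text
time_s: 11.12
position: [0.6277, 0.1989, 0.2567]
tool_rot: [[-0.0, 0.974, 0.226], [-0.0, 0.226, -0.974], [-1.0, -0.0, 0.0]]
ft_force: [-0.1, 0.4, -1.6]
grip_width: 0.0151
```

```bash
python3 samp.py 16; python3 - <<'E'
from rig import env
import cv2,numpy as np
ims={n:env.get_image(n) for n in ("wrist","scene")}
a=cv2.cvtColor(ims["wrist"],cv2.COLOR_RGB2BGR);b=cv2.cvtColor(ims["scene"],cv2.COLOR_RGB2BGR)
f=lambda im,x,y,w,h,k:cv2.resize(im[y:y+h,x:x+w],None,fx=k,fy=k,interpolation=cv2.INTER_CUBIC)
cv2.imwrite("pics/w5.png",f(a,150,60,240,290,2))
cv2.imwrite("pics/s5.png",f(b,215,185,160,200,3))
E
```

```text
11.9167 F [-0.435  0.02  -1.663 -0.032  0.02  -0.034] se [0.082 0.131 0.17  0.007 0.006 0.008] P [627.721 198.947 256.68 ] last [627.714 198.958 256.621] tool x [-0. -0. -1.]
```

View pics/w5.png

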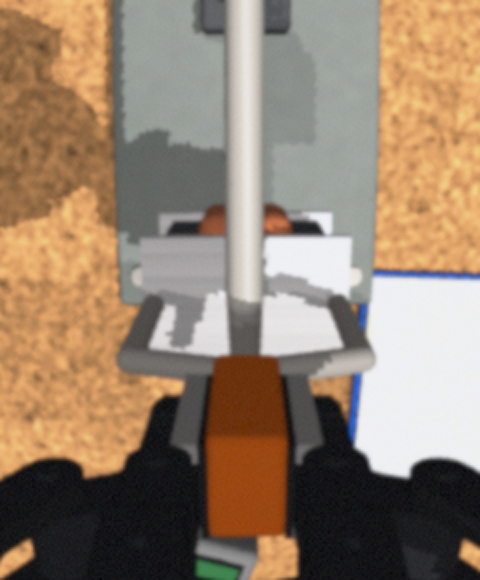

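View pics/s5.png

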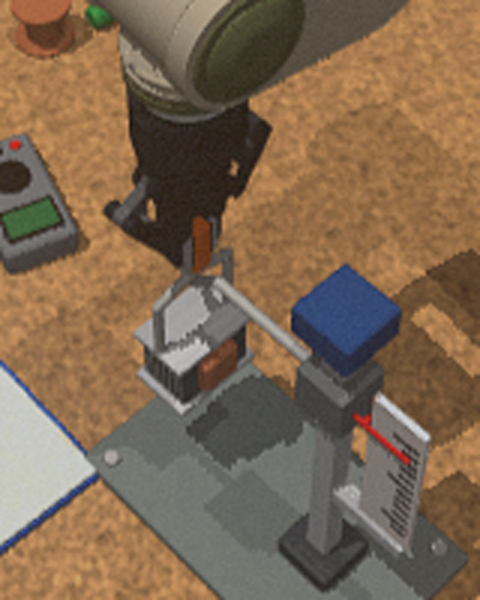

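Emit:
play_rows(travel=[[-0.05,-0.01,0],[-0.05,-0.01,-0.1],[0,0,-0.15],[0,0,-0.15],[0,0,-0.15],[0,0,-0.15],[0,0,-0.15],[0,0,-0.15],[0,0,-0.1],[0,0,-0.05],[0,0,0],[0,0,0]], rotation=[[0,0,0],[0,0,0],[0,0,0],[0,0,0],[0,0,0],[0,0,0],[0,0,0],[0,0,0],[0,0,0],[0,0,0],[0,0,0],[0,0,0]], claw=[1,1,1,1,1,1,1,1,1,1,1,1])

```text
time_s: 13.02
position: [0.627, 0.1987, 0.2445]
tool_rot: [[0.002, 0.974, 0.226], [0.0, 0.226, -0.974], [-1.0, 0.002, 0.0]]
ft_force: [0.7, 0.6, -0.1]
grip_width: 0.0154
```

```bash
python3 samp.py 24; python3 - <<'E'
from rig import env
import cv2,numpy as np
ims={n:env.get_image(n) for n in ("wrist","scene")}
a=cv2.cvtColor(ims["wrist"],cv2.COLOR_RGB2BGR);b=cv2.cvtColor(ims["scene"],cv2.COLOR_RGB2BGR)
f=lambda im,x,y,w,h,k:cv2.resize(im[y:y+h,x:x+w],None,fx=k,fy=k,interpolation=cv2.INTER_CUBIC)
cv2.imwrite("pics/w6.png",f(a,210,160,130,120,5))
cv2.imwrite("pics/s6.png",f(b,215,185,160,200,3))
E
```

```text
14.2167 F [ 0.273 -0.163 -0.446 -0.011 -0.021 -0.009] se [0.093 0.088 0.106 0.005 0.005 0.006] P [626.984 198.765 244.455] last [626.968 198.776 244.416] tool x [ 0.002  0.    -1.   ]
```

View pics/w6.png

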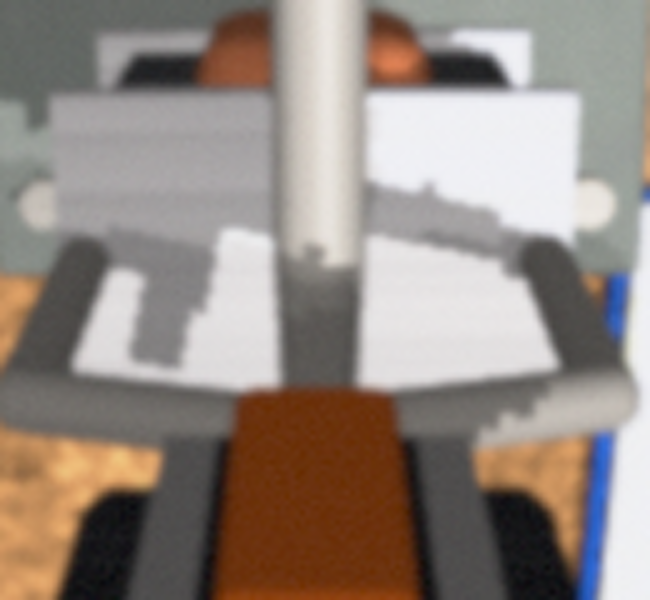

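View pics/s6.png

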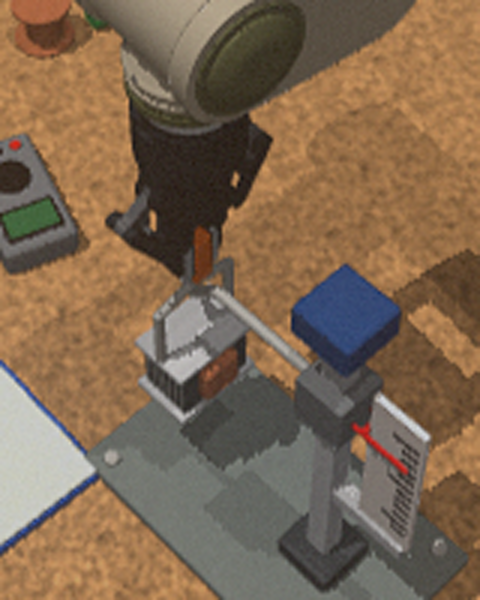

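Emit:
play_rows(travel=[[0.02,-0.01,-0.1],[0.02,-0.01,-0.15],[0,0,-0.1],[0,0,-0.05],[0,0,0],[0,0,0]], rotation=[[0,-0.001,0],[0,-0.001,0],[0,0,0],[0,0,0],[0,0,0],[0,0,0]], claw=[1,1,1,1,1,1])

```text
time_s: 14.82
position: [0.6272, 0.1988, 0.24]
tool_rot: [[0.003, 0.974, 0.226], [0.0, 0.226, -0.974], [-1.0, 0.003, 0.0]]
ft_force: [-0.5, -0.3, -0.1]
grip_width: 0.0152
```

```bash
python3 samp.py 50
```

```text
17.3167 F [-0.098  0.243 -0.02   0.045  0.012 -0.001] se [0.07  0.064 0.059 0.004 0.005 0.006] P [627.195 198.77  240.016] last [627.177 198.766 240.018] tool x [ 0.003  0.    -1.   ]
```

Emit:
play_rows(travel=[[0,0,0],[0,0,0],[0,0,0],[0,0,0]], rotation=[[0,0,0],[0,0,0],[0,0,0],[0,0,0]], claw=[1.2,1.3,1.4,1.4], squeeze=20)

```text
time_s: 17.65
position: [0.6272, 0.1988, 0.24]
tool_rot: [[0.003, 0.974, 0.226], [0.0, 0.226, -0.974], [-1.0, 0.003, 0.0]]
ft_force: [-0.1, 0.8, 0.2]
grip_width: 0.0155
```

```bash
python3 samp.py 30; python3 - <<'E'
from rig import env
print(env.observe()["grip_width"])
E
```

```text
19.15 F [-0.013  0.333 -0.238  0.041 -0.004  0.002] se [0.117 0.08  0.099 0.006 0.007 0.007] P [627.192 198.771 240.006] last [627.194 198.795 239.997] tool x [ 0.003  0.    -1.   ]
0.015165273886810316
```

Emit:
play_rows(travel=[[-0.01,0.03,-0.05],[0,0.01,-0.04],[0,0,0],[0,0,0]], rotation=[[0,0,0],[0,0,0],[0,0,0],[0,0,0]], claw=[1.4,1.4,1.4,1.4])

```text
time_s: 19.48
position: [0.6272, 0.1988, 0.239]
tool_rot: [[0.004, 0.974, 0.226], [-0.0, 0.226, -0.974], [-1.0, 0.003, 0.001]]
ft_force: [0.2, -0.1, -0.2]
grip_width: 0.0154
```

```bash
python3 samp.py 50
```

```text
21.9833 F [ 0.054 -0.07  -0.103 -0.02  -0.005  0.   ] se [0.074 0.08  0.068 0.003 0.004 0.005] P [627.188 198.826 239.067] last [627.204 198.82  239.073] tool x [ 0.004 -0.    -1.   ]
```

Emit:
play_rows(travel=[[0,0,0],[0,0,0],[0,0,0],[0,0,0],[0,0,0],[0,0,0],[0,0,0],[0,0,0]], rotation=[[0,0,0],[0,0,0],[0,0,0],[0,0,0],[0,0,0],[0,0,0],[0,0,0],[0,0,0]], claw=[1.6,1.7,1.8,2.0,2.2,2.6,3.0,3.5])

```text
time_s: 22.65
position: [0.6271, 0.1988, 0.2391]
tool_rot: [[0.004, 0.974, 0.226], [-0.0, 0.226, -0.974], [-1.0, 0.003, 0.001]]
ft_force: [0.1, 0.5, -0.5]
grip_width: 0.035
```

```bash
python3 samp.py 8; python3 - <<'E'
from rig import env
import cv2,numpy as np
print(env.observe()["grip_width"])
ims={n:env.get_image(n) for n in ("wrist","scene")}
a=cv2.cvtColor(ims["wrist"],cv2.COLOR_RGB2BGR);b=cv2.cvtColor(ims["scene"],cv2.COLOR_RGB2BGR)
f=lambda im,x,y,w,h,k:cv2.resize(im[y:y+h,x:x+w],None,fx=k,fy=k,interpolation=cv2.INTER_CUBIC)
cv2.imwrite("pics/w7.png",f(a,150,60,240,290,2))
cv2.imwrite("pics/s7.png",f(b,215,185,160,200,3))
E
```

```text
23.05 F [ 0.109 -0.114  0.102  0.019  0.005 -0.004] se [0.158 0.128 0.188 0.011 0.01  0.009] P [627.153 198.837 239.114] last [627.152 198.834 239.124] tool x [ 0.004 -0.    -1.   ]
0.03485451628519383
```

View pics/w7.png

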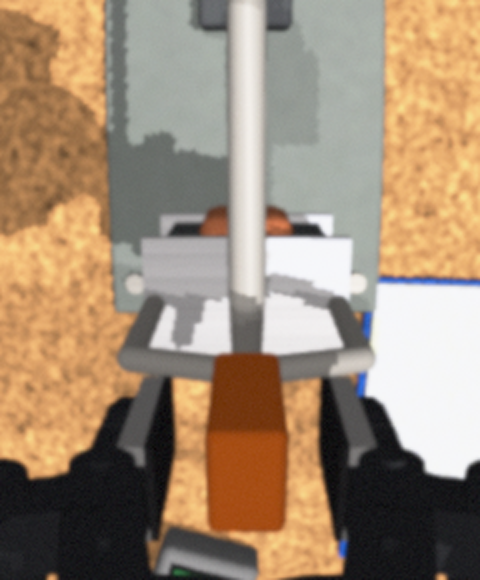

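View pics/s7.png

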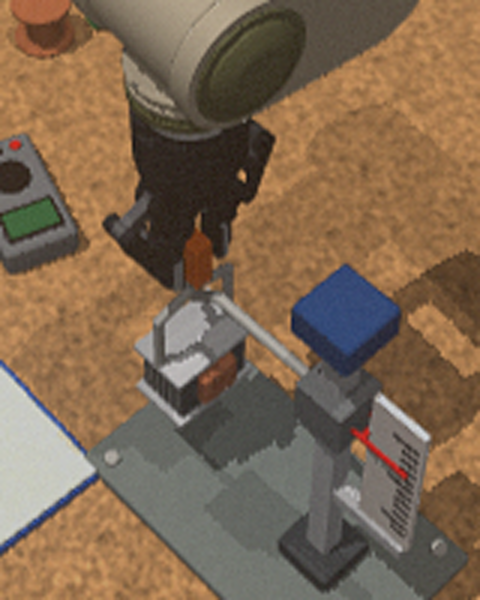

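The choke hangs on the hook, level and barely moved after opening. Backing away straight up.

Emit:
play_rows(travel=[[0,0,0.3],[0,0,0.6],[0,0,1],[0,0,1.5],[0,0,2],[0,0,2],[0,0,2],[0,0,2],[0,0,1.5],[0,0,0.5],[0,0,0],[0,0,0]], rotation=[[0,0,0],[0,0,0],[0,0,0],[0,0,0],[0,0,0],[0,0,0],[0,0,0],[0,0,0],[0,0,0],[0,0,0],[0,0,0],[0,0,0]], claw=[4.5,5,5,5,5,5,5,5,5,5,5,5])

```text
time_s: 24.15
position: [0.6252, 0.1986, 0.3835]
tool_rot: [[0.006, 0.974, 0.226], [-0.0, 0.226, -0.974], [-1.0, 0.005, 0.001]]
ft_force: [-0.3, -0.3, -0.4]
grip_width: 0.0498
```

Emit:
play_rows(travel=[[0,0,0],[0,0,0],[0,0,0],[0,0,0],[0,0,0],[0,0,0],[0,0,0],[0,0,0],[0,0,0],[0,0,0],[0,0,0],[0,0,0]], rotation=[[0,0,0],[0,0,0],[0,0,0],[0,0,0],[0,0,0],[0,0,0],[0,0,0],[0,0,0],[0,0,0],[0,0,0],[0,0,0],[0,0,0]], claw=[5,5,5,5,5,5,5,5,5,5,5,5])

```text
time_s: 25.15
position: [0.6248, 0.1985, 0.379]
tool_rot: [[-0.002, 0.974, 0.226], [-0.001, 0.226, -0.974], [-1.0, -0.003, 0.001]]
ft_force: [0.1, 0.2, 0.5]
grip_width: 0.05
```

```bash
python3 - <<'E'
from rig import env
import cv2,numpy as np
def g(n): return cv2.cvtColor(env.get_image(n),cv2.COLOR_RGB2BGR)
b1=g("scene"); [env.get_image("top") for _ in range(3)]; b2=g("scene"); 
print("diff",np.abs(b1[185:385,215:375].astype(int)-b2[185:385,215:375]).max())
f=lambda im,x,y,w,h,k:cv2.resize(im[y:y+h,x:x+w],None,fx=k,fy=k,interpolation=cv2.INTER_CUBIC)
cv2.imwrite("pics/s8.png",f(b2,180,145,200,200,3)); cv2.imwrite("pics/w8.png",g("wrist"))
print(env.observe()["time_s"],env.observe()["position"])
E
```

```text
diff 32
25.45 [0.6248335  0.19852295 0.37892999]
```

View pics/s8.png

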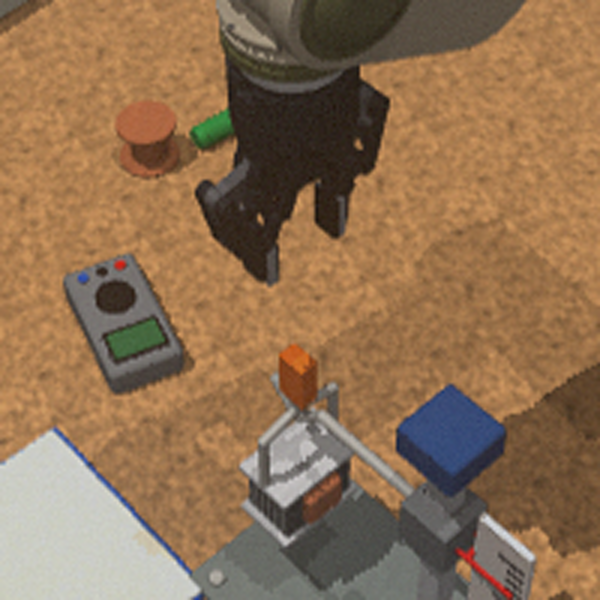

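View pics/w8.png

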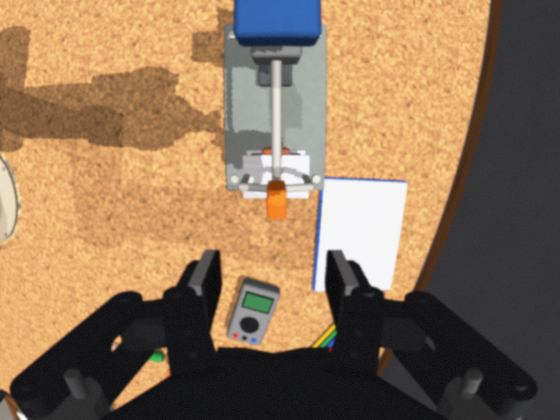

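Emit:
play_rows(travel=[[0.3,-1,0.5],[0.3,-2,0.5],[0.3,-2,0.5],[0,-2,0.3],[0,-1,0],[0,0,0],[0,0,0],[0,0,0],[0,0,0],[0,0,0],[0,0,0],[0,0,0]], rotation=[[0,0,0],[0,0,0],[0,0,0],[0,0,0],[0,0,0],[0,0,0],[0,0,0],[0,0,0],[0,0,0],[0,0,0],[0,0,0],[0,0,0]], claw=[5,5,5,5,5,5,5,5,5,5,5,5])

```text
time_s: 26.45
position: [0.6342, 0.1159, 0.3985]
tool_rot: [[-0.003, 0.973, 0.23], [-0.001, 0.23, -0.973], [-1.0, -0.003, 0.0]]
ft_force: [-0.7, -0.1, -0.4]
grip_width: 0.0499
```

```bash
python3 - <<'E'
from rig import env
import cv2,numpy as np
I=[env.get_image("scene").astype(float) for _ in range(20)]
S=np.array(I).std(0).mean(2)
print("choke std",S[255:330,255:300].mean(),"pointer",S[300:350,325:360].mean(),"static bench",S[330:400,100:230].mean(), "max", S[255:330,255:300].max(),S[300:350,325:360].max(),S[330:400,100:230].max())
print(env.observe()["time_s"],env.observe()["position"],np.abs(env.observe()["qvel"]).max())
b=cv2.cvtColor(I[-1].astype(np.uint8),cv2.COLOR_RGB2BGR);cv2.imwrite("pics/s9.png",cv2.resize(b[215:395,230:390],None,fx=3,fy=3,interpolation=cv2.INTER_CUBIC))
E
```

```text
choke std 2.0995832086680415 pointer 2.1505742861671595 static bench 1.9876882224878405 max 6.792384670606382 17.89211063131614 3.4310721460070295
27.45 [0.63425851 0.11525788 0.39862706] 0.11297566096686666
```

View pics/s9.png

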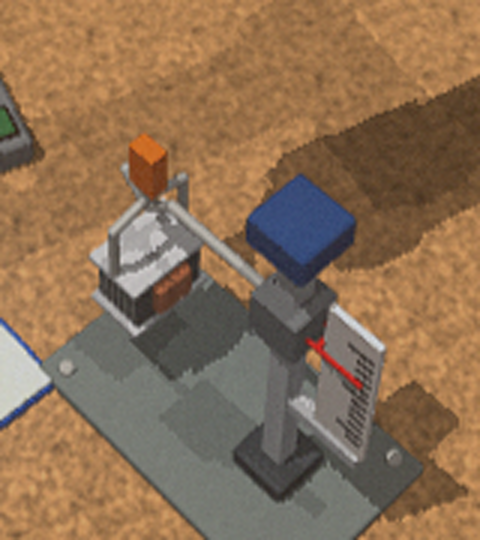

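```bash
python3 - <<'E'
from rig import env
import numpy as np
I=np.array([env.get_image("scene").astype(float) for _ in range(20)])
S=I.std(0).mean(2)
for n,(a,b,c,d) in dict(choke=(255,330,255,300),pointer=(300,350,325,360)).items():
    R=S[a:b,c:d]; k=np.argwhere(R>5); print(n,R.mean(),R.max(),len(k),(k[:6]+[a,c]).tolist())
k=np.unravel_index(S[300:350,325:360].argmax(),(50,35)); print(I[:,300+k[0],325+k[1]].mean(1).round())
E
```

```text
choke 2.0710394008137323 3.60178219433304 0 []
pointer 2.119148630125961 4.267694625796364 0 []
[58. 58. 57. 62. 66. 49. 57. 60. 61. 55. 53. 60. 63. 54. 59. 54. 61. 58.
 53. 51.]
```

Everything is still now (only image noise); handing in.

```bash
python3 -c "
from rig import env
print(env.close_job(), env.observe()['time_s'])"
```

```text
the job is handed in; nothing more can be done
the job is handed in; nothing more can be done
```

The choke now hangs free on the scale's hook, and the job was handed in at about 28.5 s.

- **Pick and hang:** I picked the choke up by its orange tab, passed the loop over the hook's tip and set the bar in the dip.
- **Loading the spring:** I lowered in steps of 1.5 mm or less once near contact. I stopped when the wrist force averaged about -0.1 N vertically and under 0.1 N sideways, then opened the fingers slowly and backed away.
- **Weight:** the wrist sensor read about 2.8 N, or roughly 0.28 kg. I did not read the value off the scale's graduations.
- **Last checks:** the final 20 frames of the choke and pointer showed only image noise. About a second earlier, one check showed one or more flickering pixels near the pointer, and they were gone in the repeat. I did not measure pointer speed directly.
- **Disagreement:** the bar met the hook about 2.6 mm higher than the camera fit predicted. The force built up at the expected 100 N/m, so I took this as calibration error.
- **Bystanders:** I never moved near the meter, spool or screwdriver. The late pictures show all three, though the screwdriver only in part.

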